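# Pack hat-shaped clamp caps alternately in a tray

### The arm

A 6-joint arm with a two-finger parallel gripper is mounted at the origin on the work surface; the furniture and walls round the work are solid. World frame = base frame: x ahead of the robot, y to its left, z up, the work surface at z = 0. Lengths are in m, angles in rad, forces in N, time in s.
With the tool pointing down it reaches from about 0.375 to 0.975 m from the base axis. Payload 3.8 kg.
Tool frame: the origin (TCP) lies at the very end of the fingers, on their centre line; the grasp point (between the pads) lies 19 mm behind it (bot.pinch_z is the distance from the TCP to the grasp point, in m); x points along the fingers, y is the direction in which the jaws open and shut, and the axes are right-handed (so a half turn about x gives the same grasp; the last joint's range is limited). The gripper opens to 85 mm and grips with 20 to 120 N. Pads are 22 mm wide; open, the fingers measure 114 mm over their backs; the gripper's body (76 mm by 85 mm) begins 54 mm behind the grasp point. The pads swing forward as they close: fully open they stand 13 mm farther back than shut.
Start: joints at [-1.346, 0.264, 1.604, -0, 1.274, -0.037], TCP at [0.175, -0.652, 0.231] pointing down, gripper open.
Joint ranges: [-2.63, 2.63], [-0.94, 2.18], [0.31, 2.57], [-1.31, 4.45], [0, 2.66], [-2.55, 2.55]. Speed limits (rad/s): [2.57, 2.57, 3.14, 3.14, 3.14, 3.14].

### API

Orientations are given as a rotation vector (axis times angle).
In Python, from workcell import monitor, imaging, finish_job, bot gives the robot as it stands.
- The arm moves only by the tool jog_arm, never from a script. Its argument "rows" is a list of rows, each a list of 7 numbers: the shift along the tool's x, y, z in m, then the turn, a rotation vector about the tool's x, y, z in rad, then the opening in per cent of the stroke, from 0 (shut) to 100 (fully open). A call has 1 to 20 rows; each row is the pose to reach, as a shift and turn from the pose measured when the call began, along the tool's axes at that moment; what a row does not reach only later rows make up. A row lasts 1/10 s, in which the tool goes at most 50 mm and 8.59 degrees, less where a joint would pass 70% of its speed; a pose out of reach is approached as far as the arm can. A call with a gripper value outside its range is refused whole. The fingers move at their own pace and stop on an object; "force" is the grip in N (left out, the last holds). Time passes only in rows, so rows that repeat a pose let the fingers close. It gives the time, the measured TCP pose, the force and the opening at its end, in the units of the state.
- monitor.read_state(): the state, without advancing time (a new reading comes with each control period).
- imaging.read_camera(name): name is "scene" or "top" or "wrist"; returns the picture (400x640x3 uint8, blue, green, red); there is no depth.
- imaging.camera_params(name): a dict with "fx", "fy", "cx", "cy" (pixels), "k1" (the pictures are not rectified: a ray, as slopes to the right and down, at radius r is drawn at 1 + k1 r^2 times it, then the intrinsics apply), "T" (4x4, takes a point from camera to world coordinates); the wrist camera has in their place "T_tool_cam" (4x4, takes a point from camera to tool coordinates, whose origin is the TCP and whose axes are the tool frame's). Camera axes: x right, y down, z forward; pixel columns grow to the right and rows downward; lengths in m; the calibration is good to about 2 mm. A picture is of the moment at which its call begins: read the wrist's pose just before it. camera_params takes no time and is no camera call.
- finish_job(): hands the job in, once; it reports no verdict.
The state is a dict: "time": time; "q": joint angles; "joint_vel": joint speeds; "joint_torque": joint torques, N m; "tool_pos": TCP position; "tcp_rot": TCP orientation; "wrist_force": force on the tool from outside, world axes, zero at the start; "torque": the same for the moment, N m; "width": opening from 0.0 (shut) to 1.0 (fully open).
Only numpy, scipy, OpenCV 4.12 (cv2) and the standard library are available. Lean on these libraries where they do the work, as an engineer would, in place of code of your own. Each camera call takes 0.05 s, during which the arm holds its last target. There are 200 camera calls.

### The job

Pack the two loose hat-shaped clamp caps into the wooden tray, beside the cap already in it, each kept the way up it lies now. Set the crown-up cap flat on the empty part of the tray's board, end to end with the packed one, then put the crown-down cap between their two crowns so that it nests fully down on them, all three square in the tray and in line.

Things in the scene. Friction and masses are not known exactly. Their poses are not given: they have to be found in the camera images.
- tray_floor (a point): Centre of the top of the tray's board. The tray is fixed: a plywood board 76 mm wide (x) and 284 mm long (y), its top 10 mm above the bench, with no side walls, and at each y end a wooden stop 14 mm thick and 28 mm high above the board; 256 mm free between the stops. z is up.
- cap_packed_mid (a point): Middle (half-way up, 25 mm above the lowest face) of a grey steel-coloured hat-shaped cap, its profile and sizes as under cap_packed; x across its 50 mm width, y from ear to ear, z up. This one already stands crown up on the board, close to the stop at the tray's +y end; its y lies along the tray's.
- cap_up_mid (a point): Middle (half-way up, 25 mm above the lowest face) of a grey steel-coloured hat-shaped cap, its profile and sizes as under cap_packed; x across its 50 mm width, y from ear to ear, z up. This one lies loose on the bench with its crown up, brim flat on the bench.
- cap_down_mid (a point): Middle (half-way up, 25 mm above the lowest face) of a grey steel-coloured hat-shaped cap, its profile and sizes as under cap_packed; x across its 50 mm width, y from ear to ear, z up. This one lies loose on the bench upside down, standing on its crown, brim and slot at the top. Nested, its crown stands on the others' ears, its lowest face 14 mm above the board, its ears on their crowns.
- cap_packed: The packed cap, origin mid-underside. All caps: 120 mm long over the ears (y), 50 wide (x, grip here at mid-length), 50 high, 0.2 to 0.45 kg. The brim is a plate 14 thick and 120 long with a screw hole in each ear; the crown is a solid block 52 long in y, standing 36 out from the brim. A slot 24 wide, 12 deep runs along x through the brim's flat face.
- cap_up: The same cap as cap_up_mid; origin at the middle of its lowest face.
- cap_down: The same cap as cap_down_mid; origin at the middle of its lowest face (the crown's).
Things that resemble listed ones, but are neither listed nor needed, are in the scene too. Leave any turquoise look-alike of the cap_up alone.

How it is judged:
At the end, for the whole second after the job is handed in: All three caps at rest, within 15 mm of the tray's centre line, 0.2 rad square and 0.1 rad level: the crown-up two flat on the board between the stops (height within 5 mm), the crown-down one nested on their ears, its lowest face 14 mm above the board (within 5 mm), mid-tray within 20 mm (z of cap_packed_mid in the frame of tray_floor between 0.02 and 0.03 m and x of cap_packed_mid in the frame of tray_floor between -0.015 and 0.015 m and y of cap_packed_mid in the frame of tray_floor between -0.075 and 0.075 m and angle between each of cap_packed_mid, cap_up_mid, cap_down_mid's own z axis and vertical below 0.1 rad and angle between the y axis of each of cap_packed_mid, cap_up_mid, cap_down_mid and the y axis of tray_floor, either way round below 0.2 rad and linear speed of each of cap_packed, cap_up, cap_down below 0.03 m/s and z of cap_up_mid in the frame of tray_floor between 0.02 and 0.03 m and x of cap_up_mid in the frame of tray_floor between -0.015 and 0.015 m and y of cap_up_mid in the frame of tray_floor between -0.075 and 0.075 m and z of cap_down_mid in the frame of tray_floor between 0.034 and 0.044 m and x of cap_down_mid in the frame of tray_floor between -0.015 and 0.015 m and y of cap_down_mid in the frame of tray_floor between -0.02 and 0.02 m); the robot touches nothing.
It also fails if it takes over 58 s, if anything falls off the work surface, if the arm or the gripper's body presses on something with over 40 N, if the wrist force passes 120 N, or if a joint passes its speed limit or range.

## Working session

There is one attempt and no reset: what is moved stays moved. The work goes in short steps, Python scripts to look and compute and a tool call to move; the robot and the scene stay as the last step left them, time stands still between calls to the robot, and variables do not carry over. Pictures are saved under pics/ and viewed, about 8 in all and at most 12, crops included, and the job is handed in when it is done.

Besides the shell and the picture viewer there is one more tool, called after "Call:" as name(argument=value, ...), one argument or row to a line, values as JSON. jog_arm: Moves the arm, as the interface text tells. Its arguments: {"type":"object","properties":{"rows":{"type":"array","items":{"type":"array","items":{"type":"number"}}},"force":{"type":"number"}},"required":["rows"]}

```bash
mkdir -p pics; ls; python3 - <<'E'
from workcell import monitor, imaging, bot
import cv2, numpy as np
print(monitor.read_state()); print(bot.pinch_z)
a=imaging.read_camera("top"); b=imaging.read_camera("scene")
cv2.imwrite("pics/top.png",a); cv2.imwrite("pics/scene.png",b)
np.set_printoptions(precision=4,suppress=True)
for n in("top","scene","wrist"): print(n,imaging.camera_params(n))
E
```

```text
pics
{'time': 0.0, 'q': array([-1.34590062e+00,  2.64758378e-01,  1.60538642e+00, -9.51540924e-06,
        1.27367423e+00, -3.68627491e-02]), 'joint_vel': array([-0.00057192, -0.00087584, -0.00053801, -0.00029477,  0.00048269,
        0.0009558 ]), 'joint_torque': array([-1.17002801e-03, -5.15113378e+01, -3.67316294e+01, -2.32274679e-04,
        1.30357960e-02, -6.51523635e-06]), 'tool_pos': array([ 0.17453302, -0.65129114,  0.22995178]), 'tcp_rot': array([ 2.08247622,  0.27648016, -2.0829343 ]), 'wrist_force': array([-0.39973   ,  0.51658549,  0.93591137]), 'torque': array([0.04400666, 0.05567824, 0.03502258]), 'width': 0.9987957213528209}
0.0187
top {'fx': 394.1987281143195, 'fy': 394.1987281143195, 'cx': 320.43302505531784, 'cy': 197.93063896980803, 'k1': -0.06006757381776915, 'T': array([[-0.0223, -0.9977,  0.0637,  0.3188],
       [-0.9997,  0.0216, -0.0113,  0.066 ],
       [ 0.0099, -0.0639, -0.9979,  1.0808],
       [ 0.    ,  0.    ,  0.    ,  1.    ]])}
scene {'fx': 518.1536405775627, 'fy': 518.1536405775627, 'cx': 323.68746318439486, 'cy': 201.70142679190045, 'k1': -0.15830023309647662, 'T': array([[-0.4685, -0.4127,  0.7811, -0.7717],
       [-0.8834,  0.2127, -0.4175,  0.6841],
       [ 0.0061, -0.8857, -0.4643,  0.7456],
       [ 0.    ,  0.    ,  0.    ,  1.    ]])}
wrist {'fx': 338.66024082358155, 'fy': 338.66024082358155, 'cx': 318.7299846739573, 'cy': 200.3524612622449, 'k1': -0.03924308010272706, 'T_tool_cam': array([[-0.0005, -0.2925,  0.9563, -0.1438],
       [ 1.    ,  0.001 ,  0.0008,  0.0011],
       [-0.0011,  0.9563,  0.2925, -0.0754],
       [ 0.    ,  0.    ,  0.    ,  1.    ]])}
```

View pics/top.png

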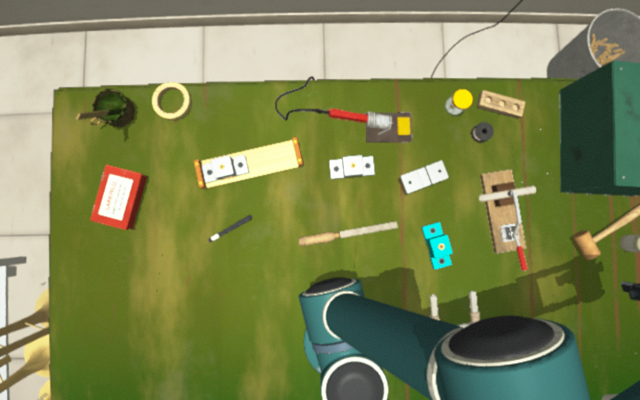

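View pics/scene.png

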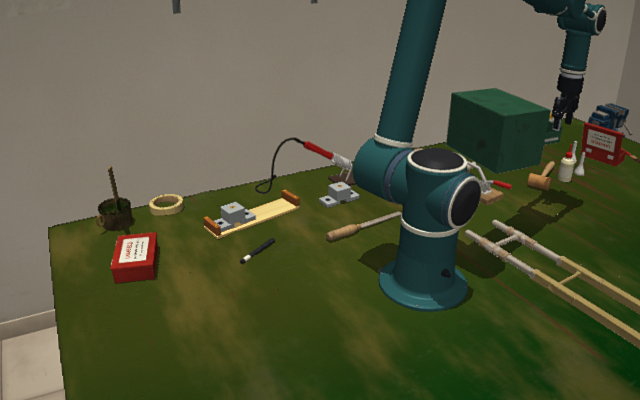

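The top view shows the tray near (249,163) with the packed cap at (223,166). cap_up is near (352,167), cap_down near (424,177) and the turquoise decoy at (437,246). The scene view agrees.

```bash
cat > h.py <<'E'
import numpy as np, cv2
from workcell import monitor, imaging, bot
from scipy.spatial.transform import Rotation as R
np.set_printoptions(precision=4,suppress=True)
def pose():
    s=monitor.read_state(); T=np.eye(4); T[:3,:3]=R.from_rotvec(s['tcp_rot']).as_matrix(); T[:3,3]=s['tool_pos']; return T
def cast(name,px,z,Tt=None):
    p=imaging.camera_params(name); K=np.array([[p['fx'],0,p['cx']],[0,p['fy'],p['cy']],[0,0,1]])
    u=cv2.undistortPoints(np.array(px,float).reshape(-1,1,2),K,np.array([p['k1'],0,0,0]))[:,0]
    T=p['T'] if 'T' in p else Tt@p['T_tool_cam']
    d=np.c_[u,np.ones(len(u))]@T[:3,:3].T; o=T[:3,3]
    return o+d*((z-o[2])/d[:,2])[:,None]
def rect(pts):
    "centre, long-axis yaw (deg, mod 180), sizes long/short of min-area rectangle in world xy"
    (c,s,_)=r=cv2.minAreaRect(np.array(pts[:,:2]*1000,np.float32)); b=cv2.boxPoints(r)
    e=max(b[1]-b[0],b[2]-b[1],key=np.linalg.norm)
    return np.array(c)/1000,np.degrees(np.arctan2(e[1],e[0]))%180,sorted(s)
def blobs(m,lo):
    return [c[:,0] for c in cv2.findContours(m.astype(np.uint8),cv2.RETR_EXTERNAL,cv2.CHAIN_APPROX_NONE)[0] if cv2.contourArea(c)>lo]
def go(T,pos,yaw):
    "tool-frame shift and turn to reach: tool x down, tool y (jaws) at yaw (deg) in world"
    y=np.array([np.cos(np.radians(yaw)),np.sin(np.radians(yaw)),0]); x=np.array([0,0,-1.]); 
    if y@T[:3,1]<0: y=-y
    G=np.c_[x,y,np.cross(x,y)]
    return T[:3,:3].T@(np.array(pos)-T[:3,3]), R.from_matrix(T[:3,:3].T@G).as_rotvec()
E
python3 - <<'E'
from h import *
a=cv2.imread("pics/top.png"); hsv=cv2.cvtColor(a,cv2.COLOR_BGR2HSV)
roi=np.zeros(a.shape[:2],bool); roi[130:200,185:460]=1
grey=(hsv[...,1]<60)&(hsv[...,2]>120)&roi
for c in blobs(grey,100): print('grey',c.mean(0),rect(cast("top",c,0.014)),rect(cast("top",c,0.05)))
wood=roi&((hsv[...,0]<28)&(hsv[...,1]>50)|grey)&(hsv[...,2]>120); wood[:,310:]=0
wood=cv2.morphologyEx(wood.astype(np.uint8),cv2.MORPH_CLOSE,np.ones((5,5)))
for c in blobs(wood,300): print('wood',c.mean(0),rect(cast("top",c,0.012)))
print(pose())
cv2.imwrite("pics/crop.png",cv2.resize(a[120:210,180:460],None,fx=2.8,fy=2.8,interpolation=cv2.INTER_CUBIC))
E
```

```text
grey [424.     176.6121] (array([ 0.4393, -0.2316]), np.float32(109.88432), [55.13995361328125, 126.52436828613281]) (array([ 0.4353, -0.2216]), np.float32(109.88434), [53.27925109863281, 122.2547836303711])
grey [256.5459 171.5255] (array([0.4633, 0.2378]), np.float32(102.91867), [24.043724060058594, 240.4752655029297]) (array([0.4584, 0.232 ]), np.float32(102.91868), [23.23236083984375, 232.36044311523438])
grey [351.5    166.5246] (array([ 0.4722, -0.0326]), np.float32(94.36815), [58.608360290527344, 123.06619262695312]) (array([ 0.467 , -0.0293]), np.float32(94.368126), [56.63058853149414, 118.91331481933594])
grey [224.9924 167.8244] (array([0.4775, 0.3151]), np.float32(102.34047), [60.10169219970703, 124.41962432861328]) (array([0.4722, 0.3067]), np.float32(102.340454), [58.07355880737305, 120.22106170654297])
grey [279.6897 152.5517] (array([0.5152, 0.1645]), np.float32(99.65294), [25.513450622558594, 76.47321319580078]) (array([0.5086, 0.1612]), np.float32(99.65287), [24.65253448486328, 73.89258575439453])
wood [251.26   163.1743] (array([0.4873, 0.2505]), np.float32(101.78072), [87.10722351074219, 294.6897277832031])
[[-0.0005  0.2588 -0.9659  0.1745]
 [ 0.002  -0.9659 -0.2588 -0.6514]
 [-1.     -0.0021 -0.0001  0.23  ]
 [ 0.      0.      0.      1.    ]]
```

View pics/crop.png

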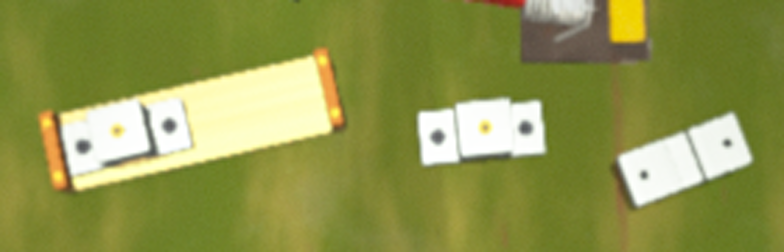

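```bash
python3 - <<'E'
from h import *
T=pose(); print(go(T,[0.467,-0.03,0.25],4.4))
E
```

```text
(array([-0.0188, -0.5245, -0.4433]), array([-1.3858, -0.0015,  0.0017]))
```

Call:
jog_arm(
  rows=[
    [-0.019, -0.524, -0.443, -1.386, 0, 0, 100],
    [-0.019, -0.524, -0.443, -1.386, 0, 0, 100],
    [-0.019, -0.524, -0.443, -1.386, 0, 0, 100],
    [-0.019, -0.524, -0.443, -1.386, 0, 0, 100],
    [-0.019, -0.524, -0.443, -1.386, 0, 0, 100],
    [-0.019, -0.524, -0.443, -1.386, 0, 0, 100],
    [-0.019, -0.524, -0.443, -1.386, 0, 0, 100],
    [-0.019, -0.524, -0.443, -1.386, 0, 0, 100],
    [-0.019, -0.524, -0.443, -1.386, 0, 0, 100],
    [-0.019, -0.524, -0.443, -1.386, 0, 0, 100],
    [-0.019, -0.524, -0.443, -1.386, 0, 0, 100],
    [-0.019, -0.524, -0.443, -1.386, 0, 0, 100],
    [-0.019, -0.524, -0.443, -1.386, 0, 0, 100],
    [-0.019, -0.524, -0.443, -1.386, 0, 0, 100],
    [-0.019, -0.524, -0.443, -1.386, 0, 0, 100],
    [-0.019, -0.524, -0.443, -1.386, 0, 0, 100],
    [-0.019, -0.524, -0.443, -1.386, 0, 0, 100],
    [-0.019, -0.524, -0.443, -1.386, 0, 0, 100],
    [-0.019, -0.524, -0.443, -1.386, 0, 0, 100],
    [-0.019, -0.524, -0.443, -1.386, 0, 0, 100],
  ],
)

```text
time: 2.1
tool_pos: [0.4666, -0.0315, 0.2502]
tcp_rot: [1.155, 1.246, -1.153]
wrist_force: [0.6, 0.4, 0.1]
width: 0.998
```

```bash
python3 - <<'E'
from h import *
T=pose(); a=imaging.read_camera("wrist"); np.save("w1T.npy",T); cv2.imwrite("pics/w1.png",a); print(T, monitor.read_state()['time'])
E
```

```text
[[-0.0004  0.9972  0.0752  0.4666]
 [ 0.0019  0.0752 -0.9972 -0.0315]
 [-1.     -0.0003 -0.002   0.2502]
 [ 0.      0.      0.      1.    ]] 2.15
```

View pics/w1.png

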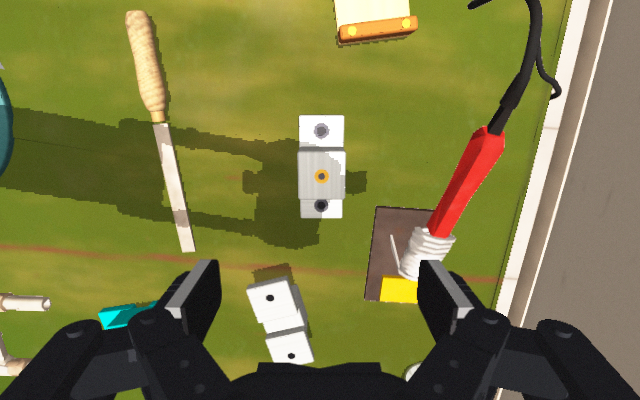

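The wrist view shows cap_up with its crown mark at (321,176) and ear holes at (321,130) and (321,205). The tray stop is at (375,28) and cap_down at (280,315).

```bash
python3 - <<'E'
from h import *
T=np.load("w1T.npy")
h=cast("wrist",[[321,130],[321,205]],.014,T); print(h, cast("wrist",[[321.5,176.5]],.05,T), h.mean(0))
c=cast("wrist",[[299,115],[343,115],[343,217],[299,217]],.014,T); print(c,c.mean(0))
c=cast("wrist",[[299,151],[344,151]],.05,T); print(c)
# cap_down flat face at z=.05: holes
h=cast("wrist",[[270,297],[291,356]],.05,T); print('down',h,h.mean(0),np.degrees(np.arctan2(*(h[0]-h[1])[[1,0]])))
E
```

```text
[[ 0.4671  0.0077  0.014 ]
 [ 0.4739 -0.0791  0.014 ]] [[ 0.4709 -0.0366  0.05  ]] [ 0.4705 -0.0357  0.014 ]
[[ 0.4419  0.022   0.014 ]
 [ 0.4898  0.0256  0.014 ]
 [ 0.5012 -0.092   0.014 ]
 [ 0.449  -0.096   0.014 ]] [ 0.4705 -0.0351  0.014 ]
[[ 0.446  -0.0118  0.05  ]
 [ 0.4916 -0.0083  0.05  ]]
down [[ 0.4222 -0.1846  0.05  ]
 [ 0.451  -0.2676  0.05  ]] [ 0.4366 -0.2261  0.05  ] 109.11703204792933
```

```bash
python3 - <<'E'
from h import *
print(go(pose(),[0.4705,-0.036,0.012],4.5))
E
```

```text
(array([0.2382, 0.0035, 0.0054]), array([-0.003 , -0.002 ,  0.0001]))
```

Call:
jog_arm(
  rows=[
    [0.05, 0.0035, 0.005, 0, -0.002, 0, 100],
    [0.1, 0.0035, 0.005, 0, -0.002, 0, 100],
    [0.15, 0.0035, 0.005, 0, -0.002, 0, 100],
    [0.18, 0.0035, 0.005, 0, -0.002, 0, 100],
    [0.21, 0.0035, 0.005, 0, -0.002, 0, 100],
    [0.225, 0.0035, 0.005, 0, -0.002, 0, 100],
    [0.238, 0.0035, 0.005, 0, -0.002, 0, 100],
    [0.238, 0.0035, 0.005, 0, -0.002, 0, 100],
    [0.238, 0.0035, 0.005, 0, -0.002, 0, 40],
    [0.238, 0.0035, 0.005, 0, -0.002, 0, 40],
    [0.238, 0.0035, 0.005, 0, -0.002, 0, 40],
    [0.238, 0.0035, 0.005, 0, -0.002, 0, 40],
    [0.238, 0.0035, 0.005, 0, -0.002, 0, 40],
    [0.238, 0.0035, 0.005, 0, -0.002, 0, 40],
    [0.238, 0.0035, 0.005, 0, -0.002, 0, 40],
  ],
  force=60,
)

```text
time: 3.65
tool_pos: [0.4719, -0.0358, 0.0137]
tcp_rot: [1.154, 1.242, -1.152]
wrist_force: [0.1, -0.3, 7.0]
width: 0.574
```

```bash
python3 - <<'E'
from h import *
T=pose(); print(go(T,[0.472,-0.036,0.25],4.5)); print(go(T,[0.485,0.27,0.25],11.8))
E
```

```text
(array([-0.2363,  0.0007,  0.0004]), array([-0.0029,  0.0007, -0.0024]))
(array([-0.2364,  0.0368, -0.3037]), array([-0.1303,  0.0008, -0.0024]))
```

Call:
jog_arm(
  rows=[
    [-0.01, 0, 0, 0, 0, 0, 40],
    [-0.03, 0, 0, 0, 0, 0, 40],
    [-0.06, 0, 0, 0, 0, 0, 40],
    [-0.1, 0, 0, 0, 0, 0, 40],
    [-0.14, 0, 0, 0, 0, 0, 40],
    [-0.18, 0.005, -0.02, -0.02, 0, 0, 40],
    [-0.22, 0.01, -0.06, -0.04, 0, 0, 40],
    [-0.236, 0.015, -0.1, -0.06, 0, 0, 40],
    [-0.236, 0.02, -0.14, -0.08, 0, 0, 40],
    [-0.236, 0.025, -0.18, -0.1, 0, 0, 40],
    [-0.236, 0.03, -0.22, -0.12, 0, 0, 40],
    [-0.236, 0.035, -0.26, -0.13, 0.001, -0.002, 40],
    [-0.236, 0.037, -0.29, -0.13, 0.001, -0.002, 40],
    [-0.236, 0.037, -0.304, -0.13, 0.001, -0.002, 40],
    [-0.236, 0.037, -0.304, -0.13, 0.001, -0.002, 40],
    [-0.236, 0.037, -0.304, -0.13, 0.001, -0.002, 40],
  ],
)

```text
time: 5.25
tool_pos: [0.4847, 0.2695, 0.2493]
tcp_rot: [1.055, 1.299, -1.057]
wrist_force: [0.2, -0.4, -2.6]
width: 0.58
```

```bash
python3 - <<'E'
from h import *
T=pose(); a=imaging.read_camera("wrist"); np.save("w2T.npy",T); cv2.imwrite("pics/w2.png",a); print(T)
E
```

```text
[[-0.0005  0.9788  0.2047  0.4847]
 [-0.0011  0.2047 -0.9788  0.2695]
 [-1.     -0.0007  0.001   0.2493]
 [ 0.      0.      0.      1.    ]]
```

View pics/w2.png

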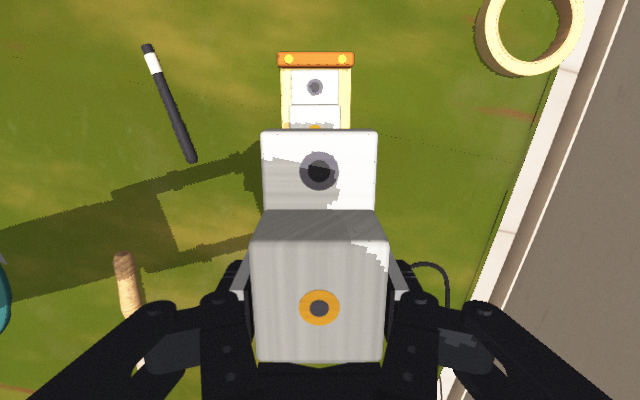

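The wrist view shows the held cap with its ear hole at (319,172) and crown mark at (319,307). Behind it are the packed cap's far hole at (315,87) and the stop bolts at (289,59) and (342,59).

```bash
python3 - <<'E'
from h import *
T=np.load("w2T.npy"); f=np.array([[0.979,0.2045],[-0.2045,0.979]]) # rows: tray x,y dirs
def s(n,px,z): p=cast("wrist",px,z,T); print(n,p[:,:2].tolist() if 0 else p[:,:2], (p[:,:2]-[.487,.2505])@f.T)
s('bolts',[[289,59],[342,59]],.038)
s('stop outer/inner top corners',[[278,53],[353,53],[278,66],[353,66]],.038)
s('board edges',[[281,75],[281,128],[352,75],[351,128]],.010)
s('hole',[[315,87]],.024); s('crown far edge',[[290.5,105],[340,105]],.060)
s('ear corners',[[291,100],[339.5,100],[291.5,69],[339,69]],.024)
s('held hole',[[319,172]],.2497); s('held mark',[[319,307]],.2857)
s('held ear far',[[262,131],[377,131]],.2497);
E
```

```text
bolts [[0.4345 0.3705]
 [0.4853 0.3811]] [[-0.0268  0.1282]
 [ 0.025   0.1283]]
stop outer/inner top corners [[0.423  0.3737]
 [0.4945 0.3887]
 [0.4251 0.3619]
 [0.4973 0.3771]] [[-0.0374  0.1337]
 [ 0.0356  0.1338]
 [-0.0378  0.1218]
 [ 0.036   0.1218]]
board edges [[0.4263 0.3552]
 [0.4361 0.3003]
 [0.5005 0.3708]
 [0.5123 0.3163]] [[-0.038   0.115 ]
 [-0.0396  0.0591]
 [ 0.0378  0.1151]
 [ 0.0382  0.0592]]
hole [[0.4645 0.3503]] [[-0.0016  0.1023]]
crown far edge [[0.4457 0.3287]
 [0.4917 0.3384]] [[-0.0245  0.085 ]
 [ 0.0225  0.0851]]
ear corners [[0.4425 0.3324]
 [0.4923 0.3429]
 [0.4374 0.3627]
 [0.485  0.3727]] [[-0.0268  0.0893]
 [ 0.0241  0.0893]
 [-0.0256  0.12  ]
 [ 0.023   0.12  ]]
held hole [[0.477  0.3112]] [[0.0026 0.0615]]
held mark [[0.4858 0.2692]] [[0.0027 0.0186]]
held ear far [[0.4501 0.3234]
 [0.4971 0.3333]] [[-0.0212  0.0789]
 [ 0.0268  0.079 ]]
```

```bash
python3 - <<'E'
from h import *
T=pose(); print(go(T,[0.498,.1879,0.028],11.8))
E
```

```text
(array([ 0.2214, -0.0036,  0.082 ]), array([-0.0007,  0.0008,  0.0005]))
```

Call:
jog_arm(
  rows=[
    [0, -0.001, 0.03, 0, 0, 0, 40],
    [0, -0.003, 0.06, 0, 0.001, 0, 40],
    [0.03, -0.0036, 0.082, 0, 0.001, 0, 40],
    [0.07, -0.0036, 0.082, 0, 0.001, 0, 40],
    [0.11, -0.0036, 0.082, 0, 0.001, 0, 40],
    [0.15, -0.0036, 0.082, 0, 0.001, 0, 40],
    [0.175, -0.0036, 0.082, 0, 0.001, 0, 40],
    [0.195, -0.0036, 0.082, 0, 0.001, 0, 40],
    [0.21, -0.0036, 0.082, 0, 0.001, 0, 40],
    [0.217, -0.0036, 0.082, 0, 0.001, 0, 40],
    [0.2214, -0.0036, 0.082, 0, 0.001, 0, 40],
    [0.2214, -0.0036, 0.082, 0, 0.001, 0, 40],
    [0.2214, -0.0036, 0.082, 0, 0.001, 0, 40],
  ],
)

```text
time: 6.6
tool_pos: [0.499, 0.1881, 0.0291]
tcp_rot: [1.058, 1.299, -1.056]
wrist_force: [-0.5, 0.0, -2.6]
width: 0.58
```

```bash
python3 - <<'E'
from h import *
T=pose(); a=imaging.read_camera("wrist"); np.save("w3T.npy",T); cv2.imwrite("pics/w3.png",a); print(T)
E
```

```text
[[ 0.0013  0.979   0.2038  0.499 ]
 [ 0.0006  0.2038 -0.979   0.1881]
 [-1.      0.0014 -0.0004  0.0291]
 [ 0.      0.      0.      1.    ]]
```

View pics/w3.png

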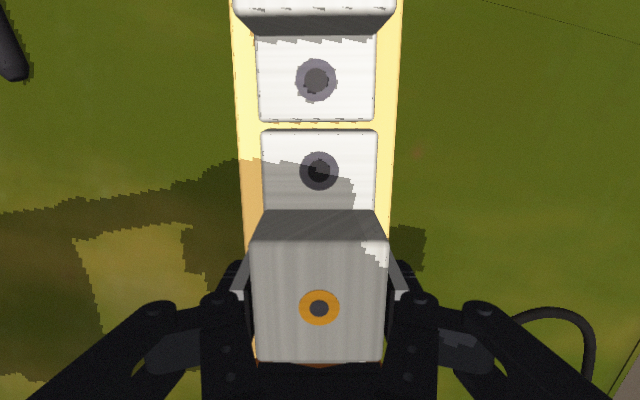

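The near ear edges sit 8 px apart (rows 121 and 129), about 3 mm, and the two caps line up laterally to about 1 mm. Lowering it now.

Call:
jog_arm(
  rows=[
    [0.003, -0.001, 0, 0, 0, 0, 40],
    [0.005, -0.001, 0, 0, 0, 0, 40],
    [0.006, -0.001, 0, 0, 0, 0, 40],
    [0.006, -0.001, 0, 0, 0, 0, 40],
    [0.006, -0.001, 0, 0, 0, 0, 40],
  ],
)

```text
time: 7.15
tool_pos: [0.4982, 0.1882, 0.0237]
tcp_rot: [1.058, 1.299, -1.055]
wrist_force: [-2.2, -0.1, 4.4]
width: 0.575
```

```bash
python3 - <<'E'
from h import *
T=pose(); print(go(T,[0.498,.188,0.25],11.8));print(go(T,[0.436,-.224,0.2],19.1))
E
```

```text
(array([-0.2263,  0.0002,  0.    ]), array([-0.0004, -0.0005, -0.0019]))
(array([-0.1767, -0.1447,  0.3907]), array([-0.1278, -0.0003, -0.0019]))
```

Call:
jog_arm(
  rows=[
    [0, 0, 0, 0, 0, 0, 70],
    [0, 0, 0, 0, 0, 0, 100],
    [0, 0, 0, 0, 0, 0, 100],
    [0, 0, 0, 0, 0, 0, 100],
    [-0.02, 0, 0, 0, 0, 0, 100],
    [-0.06, 0, 0, 0, 0, 0, 100],
    [-0.11, 0, 0, 0, 0, 0, 100],
    [-0.16, 0, 0, 0, 0, 0, 100],
    [-0.16, 0, 0, 0, 0, 0, 100],
  ],
)

```text
time: 8.05
tool_pos: [0.5035, 0.1898, 0.1927]
tcp_rot: [1.068, 1.29, -1.042]
wrist_force: [0.2, 0.6, 0.5]
width: 0.998
```

```bash
python3 - <<'E'
from h import *
T=pose(); print(go(T,[0.436,-.224,0.2],19.1))
E
```

```text
(array([-0.0109, -0.1504,  0.3914]), array([-0.128 , -0.0011, -0.0178]))
```

Call:
jog_arm(
  rows=[
    [-0.011, -0.15, 0.391, -0.128, -0.001, -0.018, 100],
    [-0.011, -0.15, 0.391, -0.128, -0.001, -0.018, 100],
    [-0.011, -0.15, 0.391, -0.128, -0.001, -0.018, 100],
    [-0.011, -0.15, 0.391, -0.128, -0.001, -0.018, 100],
    [-0.011, -0.15, 0.391, -0.128, -0.001, -0.018, 100],
    [-0.011, -0.15, 0.391, -0.128, -0.001, -0.018, 100],
    [-0.011, -0.15, 0.391, -0.128, -0.001, -0.018, 100],
    [-0.011, -0.15, 0.391, -0.128, -0.001, -0.018, 100],
    [-0.011, -0.15, 0.391, -0.128, -0.001, -0.018, 100],
    [-0.011, -0.15, 0.391, -0.128, -0.001, -0.018, 100],
    [-0.011, -0.15, 0.391, -0.128, -0.001, -0.018, 100],
    [-0.011, -0.15, 0.391, -0.128, -0.001, -0.018, 100],
    [-0.011, -0.15, 0.391, -0.128, -0.001, -0.018, 100],
    [-0.011, -0.15, 0.391, -0.128, -0.001, -0.018, 100],
  ],
)

```text
time: 9.45
tool_pos: [0.4365, -0.2225, 0.2001]
tcp_rot: [0.959, 1.35, -0.959]
wrist_force: [-0.6, 1.6, 0.3]
width: 1.0
```

```bash
python3 - <<'E'
from h import *
T=pose(); a=imaging.read_camera("wrist"); np.save("w4T.npy",T); cv2.imwrite("pics/w4.png",a); print(T)
cv2.imwrite("pics/top2.png",imaging.read_camera("top"))
E
```

```text
[[-0.0004  0.9443  0.329   0.4365]
 [ 0.0001  0.329  -0.9443 -0.2225]
 [-1.     -0.0003 -0.0003  0.2001]
 [ 0.      0.      0.      1.    ]]
```

View pics/w4.png

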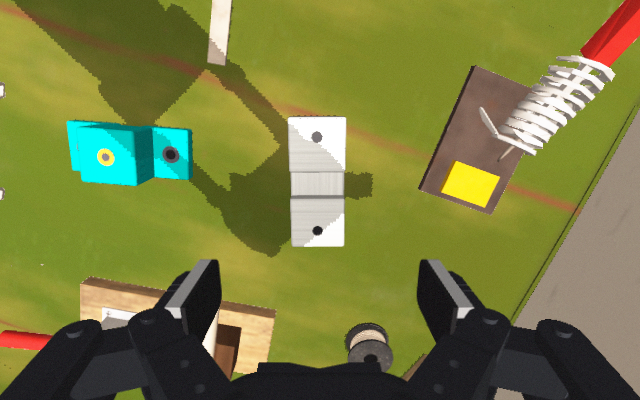

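The view shows cap_down's holes at (317,137) and (317,231), with corners from (289,117) to (345,246). The decoy and the solder-reel board are clear of the fingers' descent.

```bash
python3 - <<'E'
from h import *
T=np.load("w4T.npy")
h=cast("wrist",[[317,137],[317,231]],.05,T); print(h,h.mean(0),np.linalg.norm(h[0]-h[1]),np.degrees(np.arctan2(*(h[0]-h[1])[[1,0]])))
c=cast("wrist",[[288,117],[346,117],[345,246],[291,246]],.05,T); print(c.mean(0),rect(c))
m=.5*(h.mean(0)+c.mean(0)); y=109.3-90; print(m,go(pose(),[m[0],m[1],.014],y))
E
```

```text
[[ 0.4224 -0.1847  0.05  ]
 [ 0.451  -0.2667  0.05  ]] [ 0.4367 -0.2257  0.05  ] 0.08685845269732133 109.18791969602748
[ 0.4369 -0.2248  0.05  ] (array([ 0.4373, -0.2247]), np.float32(109.282616), [51.15961456298828, 118.97315979003906])
[ 0.4368 -0.2253  0.05  ] (array([ 0.1862, -0.0005,  0.0024]), array([-0.002 , -0.0001,  0.0002]))
```

Call:
jog_arm(
  rows=[
    [0.04, -0.0005, 0.0024, -0.002, 0, 0, 100],
    [0.08, -0.0005, 0.0024, -0.002, 0, 0, 100],
    [0.115, -0.0005, 0.0024, -0.002, 0, 0, 100],
    [0.145, -0.0005, 0.0024, -0.002, 0, 0, 100],
    [0.17, -0.0005, 0.0024, -0.002, 0, 0, 100],
    [0.183, -0.0005, 0.0024, -0.002, 0, 0, 100],
    [0.19, -0.0005, 0.0024, -0.002, 0, 0, 100],
    [0.19, -0.0005, 0.0024, -0.002, 0, 0, 100],
    [0.19, -0.0005, 0.0024, -0.002, 0, 0, 40],
    [0.19, -0.0005, 0.0024, -0.002, 0, 0, 40],
    [0.19, -0.0005, 0.0024, -0.002, 0, 0, 40],
    [0.19, -0.0005, 0.0024, -0.002, 0, 0, 40],
    [0.19, -0.0005, 0.0024, -0.002, 0, 0, 40],
    [0.19, -0.0005, 0.0024, -0.002, 0, 0, 40],
    [0.19, -0.0005, 0.0024, -0.002, 0, 0, 40],
  ],
  force=60,
)

```text
time: 11.05
tool_pos: [0.4379, -0.2261, 0.0117]
tcp_rot: [0.957, 1.347, -0.957]
wrist_force: [-0.4, -0.9, 6.5]
width: 0.577
```

```bash
python3 - <<'E'
from h import *
T=pose(); print(T); print(go(T,[0.437,-.225,0.22],19.3)); print(go(T,[0.500,.15,0.22],11.8))
a=cv2.imread("pics/top2.png"); cv2.imwrite("pics/crop2.png",cv2.resize(a[120:210,180:320],None,fx=5,fy=5,interpolation=cv2.INTER_CUBIC))
E
```

```text
[[ 0.0019  0.9438  0.3306  0.4379]
 [-0.0016  0.3307 -0.9438 -0.2261]
 [-1.      0.0013  0.0021  0.0117]
 [ 0.      0.      0.      1.    ]]
(array([-0.2083, -0.0002, -0.0009]), array([ 0.0001,  0.0021, -0.0013]))
(array([-0.2087,  0.1833, -0.334 ]), array([ 0.131 ,  0.002 , -0.0015]))
```

View pics/crop2.png

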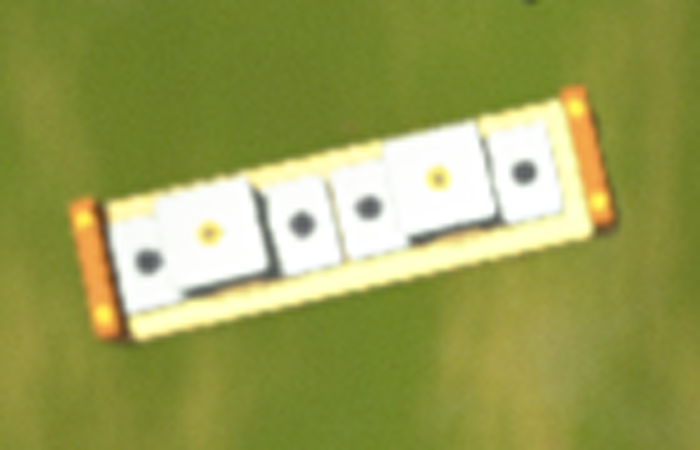

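The top view shows both crown-up caps in line on the board, with inner holes at crop (302,223) and (369,207) and a small gap between them. Carrying cap_down over next.

Call:
jog_arm(
  rows=[
    [-0.01, 0, 0, 0, 0.002, 0, 40],
    [-0.03, 0, 0, 0, 0.002, 0, 40],
    [-0.06, 0, 0, 0, 0.002, 0, 40],
    [-0.1, 0, 0, 0, 0.002, 0, 40],
    [-0.14, 0, 0, 0, 0.002, 0, 40],
    [-0.18, 0.005, -0.01, 0.01, 0.002, 0, 40],
    [-0.2, 0.02, -0.04, 0.02, 0.002, 0, 40],
    [-0.208, 0.045, -0.08, 0.04, 0.002, 0, 40],
    [-0.208, 0.065, -0.12, 0.05, 0.002, 0, 40],
    [-0.208, 0.09, -0.16, 0.07, 0.002, 0, 40],
    [-0.208, 0.11, -0.2, 0.08, 0.002, 0, 40],
    [-0.208, 0.13, -0.24, 0.1, 0.002, 0, 40],
    [-0.208, 0.155, -0.28, 0.12, 0.002, -0.001, 40],
    [-0.208, 0.17, -0.31, 0.13, 0.002, -0.001, 40],
    [-0.208, 0.183, -0.334, 0.131, 0.002, -0.001, 40],
    [-0.208, 0.183, -0.334, 0.131, 0.002, -0.001, 40],
    [-0.208, 0.183, -0.334, 0.131, 0.002, -0.001, 40],
  ],
)

```text
time: 12.75
tool_pos: [0.4989, 0.1503, 0.2189]
tcp_rot: [1.054, 1.301, -1.056]
wrist_force: [-0.2, 0.2, -3.7]
width: 0.576
```

```bash
python3 - <<'E'
from h import *
T=pose(); print(T); print(go(T,[0.4865,.248,0.11],11.8))
E
```

```text
[[-0.001   0.9785  0.2064  0.4989]
 [-0.0006  0.2064 -0.9785  0.1503]
 [-1.     -0.0011  0.0004  0.2189]
 [ 0.      0.      0.      1.    ]]
(array([ 0.1089,  0.0081, -0.0982]), array([0.002 , 0.0004, 0.0011]))
```

Call:
jog_arm(
  rows=[
    [0, 0.003, -0.03, 0, 0, 0.001, 40],
    [0, 0.006, -0.06, 0.002, 0, 0.001, 40],
    [0, 0.008, -0.09, 0.002, 0, 0.001, 40],
    [0.03, 0.008, -0.098, 0.002, 0, 0.001, 40],
    [0.06, 0.008, -0.098, 0.002, 0, 0.001, 40],
    [0.09, 0.008, -0.098, 0.002, 0, 0.001, 40],
    [0.109, 0.008, -0.098, 0.002, 0, 0.001, 40],
    [0.109, 0.008, -0.098, 0.002, 0, 0.001, 40],
    [0.109, 0.008, -0.098, 0.002, 0, 0.001, 40],
    [0.109, 0.008, -0.098, 0.002, 0, 0.001, 40],
  ],
)

```text
time: 13.75
tool_pos: [0.4878, 0.2477, 0.1117]
tcp_rot: [1.059, 1.297, -1.055]
wrist_force: [0.2, 0.3, -3.1]
width: 0.578
```

```bash
python3 - <<'E'
from h import *
T=pose(); a=imaging.read_camera("wrist"); np.save("w5T.npy",T); cv2.imwrite("pics/w5.png",a); print(T)
E
```

```text
[[ 0.0028  0.9791  0.2036  0.4878]
 [ 0.0007  0.2036 -0.9791  0.2477]
 [-1.      0.0029 -0.0001  0.1117]
 [ 0.      0.      0.      1.    ]]
```

View pics/w5.png

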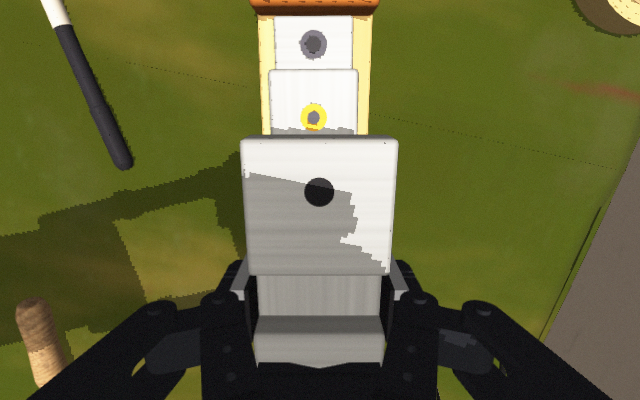

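The held cap's hole is at (319,191) and its far edge at row 138. The packed cap's crown mark is at (314,117), its hole at (313,44) and its far crown edge at row 70.

```bash
python3 - <<'E'
from h import *
T=np.load("w5T.npy"); f=np.array([[0.979,0.2045],[-0.2045,0.979]])
def s(n,px,z): print(n,(cast("wrist",px,z,T)[:,:2]-[.487,.2505])@f.T)
s('held hole',[[319,191]],.15); s('held far edge',[[241,139],[398,139]],.15)
s('packed mark',[[314,117]],.06); s('packed crown far',[[269,70],[357,70]],.06); s('packed hole',[[313,44]],.024)
s('tcp',[[0,0]],.1) if 0 else print((T[:2,3]-[.487,.2505])@f.T)
# target cap centre tray-guess (-.001,-.0023)
print(go(pose(),[.4865,.248,.0357],11.8))
E
```

```text
held hole [[0.0011 0.0414]]
held far edge [[-0.023   0.0581]
 [ 0.0256  0.0581]]
packed mark [[-0.0014  0.0597]]
packed crown far [[-0.0257  0.0848]
 [ 0.0221  0.0848]]
packed hole [[-0.0022  0.1029]]
[ 0.0003 -0.0029]
(array([ 0.0762, -0.0017, -0.0003]), array([-0.0007, -0.0003, -0.0033]))
```

Call:
jog_arm(
  rows=[
    [0.01, -0.0025, 0, -0.001, 0, -0.003, 40],
    [0.025, -0.0025, 0, -0.001, 0, -0.003, 40],
    [0.035, -0.0025, 0, -0.001, 0, -0.003, 40],
    [0.045, -0.0025, 0, -0.001, 0, -0.003, 40],
    [0.054, -0.0025, 0, -0.001, 0, -0.003, 40],
    [0.062, -0.0025, 0, -0.001, 0, -0.003, 40],
    [0.068, -0.0025, 0, -0.001, 0, -0.003, 40],
    [0.071, -0.0025, 0, -0.001, 0, -0.003, 40],
    [0.071, -0.0025, 0, -0.001, 0, -0.003, 40],
    [0.071, -0.0025, 0, -0.001, 0, -0.003, 40],
  ],
)

```text
time: 14.8
tool_pos: [0.4861, 0.2476, 0.0412]
tcp_rot: [1.057, 1.299, -1.055]
wrist_force: [-1.2, 0.2, -3.8]
width: 0.57
```

No contact yet, with the crown already down between the other two. About 5.5 mm remains.

Call:
jog_arm(
  rows=[
    [0.002, 0, 0, 0, 0, 0, 40],
    [0.004, 0, 0, 0, 0, 0, 40],
    [0.0055, 0, 0, 0, 0, 0, 40],
    [0.006, 0, 0, 0, 0, 0, 40],
    [0.006, 0, 0, 0, 0, 0, 40],
    [0.006, 0, 0, 0, 0, 0, 40],
  ],
)

```text
time: 15.4
tool_pos: [0.4863, 0.2477, 0.0358]
tcp_rot: [1.057, 1.299, -1.055]
wrist_force: [-2.2, -1.4, 3.1]
width: 0.572
```

Call:
jog_arm(
  rows=[
    [0, 0, 0, 0, 0, 0, 70],
    [0, 0, 0, 0, 0, 0, 100],
    [0, 0, 0, 0, 0, 0, 100],
    [0, 0, 0, 0, 0, 0, 100],
    [-0.02, 0, 0, 0, 0, 0, 100],
    [-0.06, 0, 0, 0, 0, 0, 100],
    [-0.11, 0, 0, 0, 0, 0, 100],
    [-0.16, 0, 0, 0, 0, 0, 100],
    [-0.2, 0, 0, 0, 0, 0, 100],
    [-0.22, 0, 0, 0, 0, 0, 100],
    [-0.22, 0, 0, 0, 0, 0, 100],
    [-0.22, 0, 0, 0, 0, 0, 100],
  ],
)

```text
time: 16.6
tool_pos: [0.486, 0.2475, 0.2556]
tcp_rot: [1.057, 1.299, -1.055]
wrist_force: [-0.2, -0.2, -0.7]
width: 1.0
```

```bash
python3 - <<'E'
from h import *
T=pose(); a=imaging.read_camera("wrist"); np.save("w6T.npy",T)
b=imaging.read_camera("scene")
c=cv2.resize(b[150:260,180:330],(546,400),interpolation=cv2.INTER_CUBIC)
cv2.imwrite("pics/w6.png",np.vstack([cv2.resize(a,(640,400))[:,:640][:,60:606],c])[:800][::1] if 0 else np.hstack([a[:,180:460],cv2.resize(b[160:250,185:320],(500,400),interpolation=cv2.INTER_CUBIC)])); print(T)
E
```

```text
[[ 0.0015  0.9788  0.2047  0.486 ]
 [ 0.0009  0.2047 -0.9788  0.2475]
 [-1.      0.0016 -0.0006  0.2556]
 [ 0.      0.      0.      1.    ]]
```

View pics/w6.png

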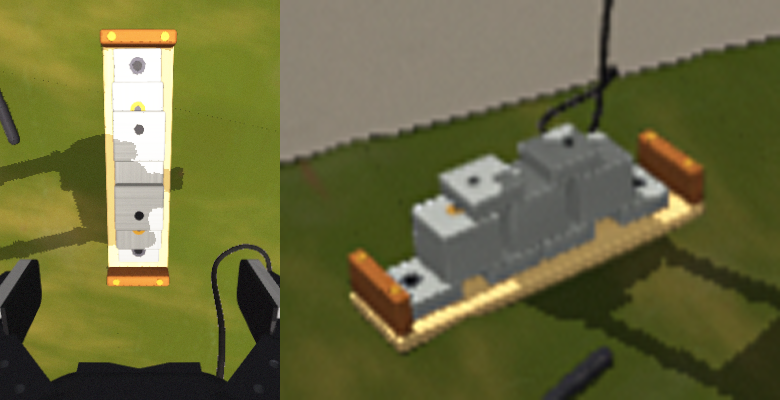

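The wrist and scene views show all three caps in line, with cap_down level and nested between the crowns. Its holes are at full-image (319,130) and (319,215). One number check, then I hand in.

```bash
python3 - <<'E'
from h import *
from workcell import finish_job
T=np.load("w6T.npy"); o=np.array([.487,.2505])+np.array([.979,.2045])*-.0008+np.array([-.2045,.979])*-.0067
f=np.array([[0.979,0.2045],[-0.2045,0.979]])
def s(n,px,z): p=(cast("wrist",px,z,T)[:,:2]-o)@f.T; print(n,p,np.linalg.norm(p[0]-p[-1]))
s('down holes',[[319,130],[319,215]],.074); s('outer holes',[[317.5,65],[319,251]],.024)
s('bolts',[[292,36],[345,36],[296,282],[342,282]],.038)
print(finish_job())
E
```

```text
down holes [[ 0.0006  0.0475]
 [ 0.0007 -0.0377]] 0.0852196549551974
outer holes [[-0.001   0.1097]
 [ 0.0009 -0.1018]] 0.2114486607792954
bolts [[-0.0259  0.1353]
 [ 0.026   0.1354]
 [-0.0268 -0.1362]
 [ 0.0287 -0.1362]] 0.27698095946198237
the job is handed in; nothing more can be done
None
```

The job is handed in at about 17 s of the 58 s. The crown-up cap is flat on the board, end to end with the packed one. The crown-down cap is nested on their ears between the two crowns.

- **Tray frame:** the stop bolts measured at y ≈ ±136 mm, against ±135 expected, so the frame used for the checks holds.
- **Crown-down cap:** its centre is about 1 mm off the tray's centre line and about 5 mm from mid-tray. It touched down within 0.1 mm of the predicted nested height.
- **Crown-up caps:** their outer holes are within 1 mm of the centre line, and their centres work out at y ≈ +66 and −58 mm. The loose one touched down at its expected height.
- **Hole spacing on the nested cap:** it read 85 mm, against 87 mm measured earlier. I put this down to calibration and pixel picking.
- **Level:** I judged this by eye from the last wrist and scene pictures, where nothing looked tilted.
- **Robot:** the last reading put the open gripper about 0.25 m above the bench with no contact force, and the turquoise look-alike was not touched.

No check failed.

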